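# Lay a block into the drilling jig and flip the hold-down bar over it

### The job

Load the drilling jig by pushing only, without gripping or lifting anything: tip the tall wooden block that stands on the jig's board over towards the end stop so that it lies flat, then push it along the board until its end sits squarely flush against the stop, centred under the hold-down bar. Then push the steel hold-down bar over so that it comes down and rests on the block. Leave everything else on the bench and on the jig where it stands.

Things in the scene. Friction and masses are not known exactly. Their poses are not given: they have to be found in the camera images.
- jig: Drilling jig fixed to the bench: plywood board, top 18 mm above the bench. Origin at bench level; x runs along the board towards the end stop, z up. Board x -170 to 190, y -100 to 100 mm. End stop: wooden cleat across it, x 150 to 180, y -65 to 65 mm, top 60 mm above the bench; on it two steel hinge cheeks (y 18 to 27 mm either side) up to 88 mm above the bench.
- stop_face (a point): Middle of the end stop's face that looks at the block, at jig x = 150 mm, y = 0, 38 mm above the bench (20 mm above the board). Axes as the jig's.
- block: Tall plain light-wood block, 40 (its x) x 60 (y) x 150 mm (z), about 0.2 kg, loose, standing on end on the jig's board, its x roughly towards the stop. Origin at the centre of the end it stands on; once tipped, that is the end away from the stop. Pushed near its top it tips rather than slides.
- block_toe (a point): Middle of the block's lower edge nearest the stop: the edge it tips about (block x = +20 mm, z = 0). It should stay on the board, 18 mm above the bench, all the time.
- block_head (a point): Centre of the block's upper end (block z = 150 mm), which becomes the end facing the stop once it lies flat.
- bar (a joint): Angle (rad) of the hold-down bar hinged on the stop; hinge axis along jig y at jig x = 165 mm, 76 mm above the bench. 0: leaning 20 degrees back from the block; 0.35: upright, tip 174 mm above the bench; 1.92: level, resting on the lying block (2.3 if nothing is under it). Stiff hinge: stays where left from 0 to about 0.6, beyond 0.9 falls over by itself. 1 N near the tip moves it.
- bar_tip (a point): Free end of the hold-down bar, 98 mm from the hinge axis; its z points along the bar from the hinge. The bar is 12 mm thick and 28 mm wide (along jig y); near the tip a rubber foot, 24 mm wide, 20 mm long, stands 12 mm out of the side facing the block.
- offcut: Bystander: short wooden offcut 40 x 38 x 60 mm standing on the jig's board beside the block's lane. Origin at the centre of its underside.
- jar: Bystander: small closed jar, 40 mm in diameter, 50 mm high, on the jig's board on the other side of the lane. Origin at the centre of its underside.
- can: Bystander: grey can, 66 mm in diameter, 150 mm high, on the bench. Origin at the centre of its underside.
- mug: Bystander: white mug, 80 mm in diameter, 90 mm high, on the bench. Origin at the centre of its underside.
- screwdriver: Bystander: screwdriver lying on the bench beyond the stop end of the jig. Origin under its middle.
Not all that is in view belongs to the job. What is shaped like the block but blue is not meant.

How it is judged:
By the outcome, as a careful person would: the job done as asked, in the order asked, and still so for the second after the job is handed in, with the robot touching nothing.
It also fails if it takes over 64 s, if anything falls off the work surface, if the arm or the gripper's body presses on something with over 40 N, if the wrist force passes 120 N, or if a joint passes its speed limit or range.

### The arm

A 6-joint arm with a two-finger parallel gripper is mounted at the origin on the work surface. World frame = base frame: x ahead of the robot, y to its left, z up, the work surface at z = 0. Lengths are in m, angles in rad, forces in N, time in s.
With the tool pointing down it reaches from about 0.25 to 0.775 m from the base axis. Payload 4 kg.
Tool frame: the origin (TCP) lies midway between the tips of the shut fingers; the grasp point (between the pads) lies 19 mm behind it; z points along the fingers, y is the line along which they close (so a half turn about z gives the same grasp; the last joint's range is limited). The gripper opens to 94 mm and grips with 3 to 60 N. Pads are 16 mm wide; open, the fingers measure 119 mm over their backs; the gripper's body (75 mm by 177 mm) begins 78 mm behind the grasp point.
Start: joints at [-1.41, 0.087, 1.371, -0, 1.684, -0.103], TCP at [0.143, -0.531, 0.206] pointing down, gripper open.
Joint ranges: [-3.1, 3.1], [-0.76, 2.03], [0.27, 2.55], [-1.08, 4.22], [0.17, 2.65], [-2.57, 2.57]. Speed limits (rad/s): [2.79, 2.79, 3.14, 3.14, 3.14, 3.14].

### API

Orientations are given as [roll, pitch, yaw] about the fixed x, y, z axes, in that order (R = Rz(yaw) Ry(pitch) Rx(roll)).
In Python, from station import sensors, camera, bot gives the robot as it stands.
- The arm moves only by the tool servo_tool, never from a script. Its argument "plan" is a list of rows, each an object with "offset": the shift along the world's x, y, z in units of 0.2 m (1.0 is 0.2 m), a list of three; "twist": the turn about the world's z in units of pi rad (1.0 is pi rad); "hand": the opening, from -1 (shut) to 1 (fully open), so that 0 is half open. In form: [{"offset": [x, y, z], "twist": twist, "hand": hand}, ...]. A call has 1 to 12 rows; each row is the pose to reach, as a shift and turn from the pose commanded when the call began, turning the shorter way round; what a row does not reach only later rows make up. A row lasts 1/8 s, in which the tool goes at most 62.5 mm and 10.7 degrees, less where a joint would pass 70% of its speed; a pose out of reach is approached as far as the arm can. A call with a number of a shift or a turn outside -1 to 1 is refused whole. A call with a gripper value outside its range is refused whole. The fingers move at their own pace and stop on an object; the grip force is fixed at half the most. Time passes only in rows, so rows that repeat a pose let the fingers close. It gives the time, the measured TCP pose, the force, the opening and the grip force at its end, in the units of the state.
- sensors.state(): the state, without advancing time (a new reading comes with each control period).
- camera(name): name is "scene" or "top"; returns a dict with "pixels" (400x640x3 uint8, red, green, blue), "fx", "fy", "cx", "cy" (pixels), "R" (3x3) and "t" (3): a world point X has camera coordinates R X + t. Camera axes: x right, y down, z forward; pixel columns grow to the right and rows downward; lengths in m; the calibration is good to about 2 mm. A picture is of the moment at which its call begins. There is no depth.
- bot.hand_in(): hands the job in; it is judged then, once.
The state is a dict: "t": time; "joint_positions": joint angles; "dq": joint speeds; "joint_efforts": joint torques, N m; "ee_pos": TCP position; "tool_rot": TCP orientation; "contact_force": force on the tool from outside, world axes, zero at the start; "wrist_torque": the same for the moment, N m; "width": finger opening in m; "finger_force": force on a finger pad.
Only numpy, scipy, OpenCV 4.12 (cv2) and the standard library are available. Lean on these libraries where they do the work, as an engineer would, in place of code of your own. Each camera call takes 0.05 s, during which the arm holds its last target. There are 200 camera calls.

## Working session

There is one attempt and no reset: what is moved stays moved. The work goes in short steps, Python scripts to look and compute and a tool call to move; the robot and the scene stay as the last step left them, time stands still between calls to the robot, and variables do not carry over. Pictures are saved under pics/ and viewed, at most 12 in all, crops included, and the job is handed in when it is done.

Besides the shell and the picture viewer there is one more tool, called by a JSON object that holds its "api" and its "payload". servo_tool: Moves the arm, as the interface text tells. Shifts and turns lie within -1 to 1; 1 stands for 0.2 m of shift or pi rad of turn. Its arguments: {"type":"object","properties":{"plan":{"type":"array"}},"required":["plan"]}

```bash
mkdir -p pics; ls; cat > h.py <<'E'
import numpy as np, cv2
from station import sensors, camera, bot
def snap(name,fn,crop=None,s=1):
    c=camera(name); im=cv2.cvtColor(c["pixels"],cv2.COLOR_RGB2BGR)
    if crop: x0,y0,x1,y1=crop; im=im[y0:y1,x0:x1]
    if s!=1: im=cv2.resize(im,None,fx=s,fy=s,interpolation=cv2.INTER_CUBIC)
    cv2.imwrite("pics/"+fn,im); np.save("cal_"+name+".npy",{k:np.array(v) for k,v in c.items() if k!="pixels"},allow_pickle=True)
    return c
def cal(name): return np.load("cal_"+name+".npy",allow_pickle=True).item()
def px2w(c,u,v,z):
    d=np.array([(u-c["cx"])/c["fx"],(v-c["cy"])/c["fy"],1.]); R=np.array(c["R"]);t=np.array(c["t"])
    o=-R.T@t; d=R.T@d; return o+d*(z-o[2])/d[2]
def w2px(c,X):
    p=np.array(c["R"])@np.array(X)+np.array(c["t"]); return c["fx"]*p[0]/p[2]+c["cx"],c["fy"]*p[1]/p[2]+c["cy"]
E
python3 - <<'E'
from h import *
for n in("scene","top"):
    c=snap(n,n+"0.png"); R=np.array(c["R"]); print(n,c["fx"],-R.T@np.array(c["t"]),R.round(2).tolist())
s=sensors.state(); print(s["t"],s["ee_pos"],s["tool_rot"],s["width"])
E
```

```text
pics
scene 452.6151360851315 [ 1.41680624 -0.13763837  0.80784246] [[0.15, 0.99, -0.02], [0.6, -0.11, -0.8], [-0.79, 0.11, -0.6]]
top 423.1504261792218 [0.35557404 0.00946226 1.31569784] [[-0.0, -1.0, 0.01], [-0.99, 0.0, -0.1], [0.1, -0.01, -0.99]]
0.1 [ 0.14335002 -0.53048283  0.20444185] [-3.13965346e+00 -1.91476789e-04  2.63826129e-01] 0.0937155853594028
```

View pics/scene0.png

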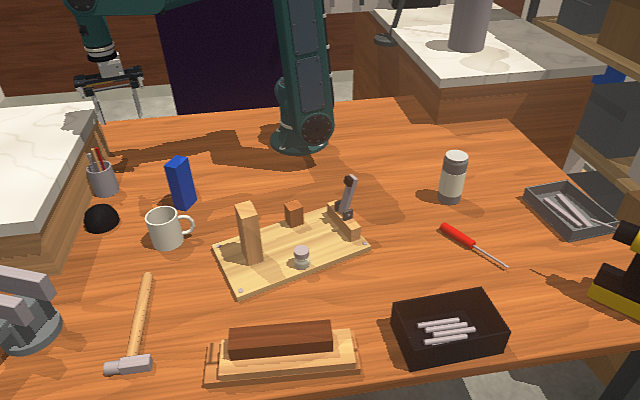

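View pics/top0.png

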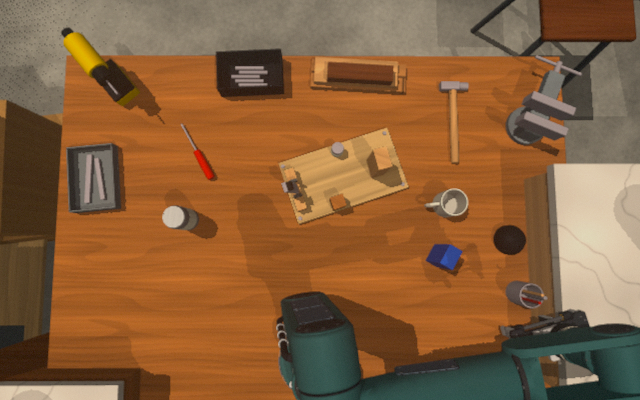

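```bash
python3 - <<'E'
from h import *
snap("scene","sc1.png",(200,160,390,305),4)
snap("top","tp1.png",(270,120,420,230),5)
E
```

```text
(no output)
```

View pics/sc1.png

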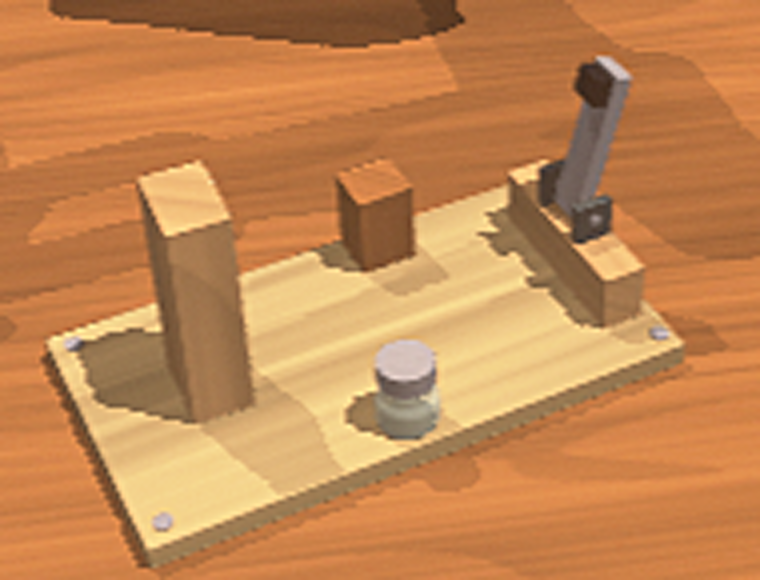

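View pics/tp1.png

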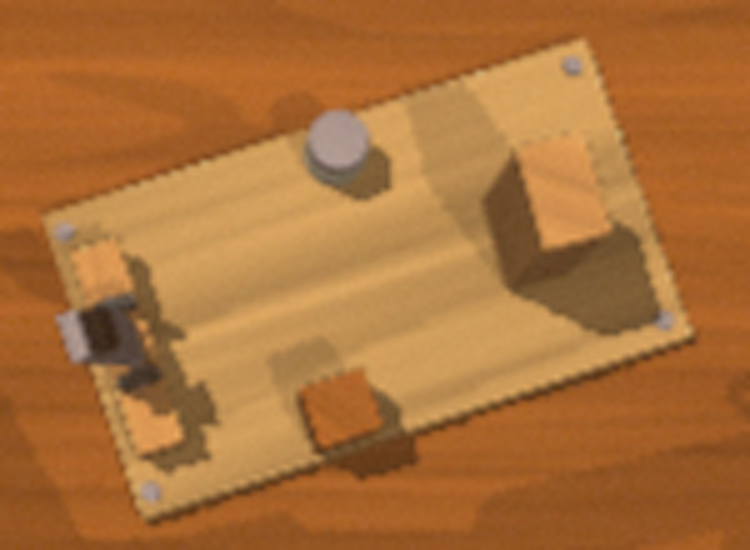

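```bash
cat >> h.py <<'E'
from scipy.optimize import least_squares
def fit(obs,z0,x0):  # obs: list of (cam,u,v,local xyz) ; local z offset z0 ; returns x,y,yaw
    C={n:cal(n) for n in("scene","top")}
    def f(p):
        c,s=np.cos(p[2]),np.sin(p[2]); r=[]
        for n,u,v,(a,b,z) in obs:
            q=w2px(C[n],[p[0]+c*a-s*b,p[1]+s*a+c*b,z+z0]); r+=[q[0]-u,q[1]-v]
        return r
    s=least_squares(f,x0); return s.x,np.array(s.fun).reshape(-1,2).round(1)
T=lambda u,v:("top",270+u/5,120+v/5)
S=lambda u,v:("scene",200+u/4,160+v/4)
E
cat > m1.py <<'E'
from h import *
m=1e-3
jo=[T(44,216)+((.19,.1,.018),),T(586,40)+((-.17,.1,.018),),T(693,338)+((-.17,-.1,.018),),T(148,522)+((.19,-.1,.018),)]
js=[S(683,345)+((.19,-.1,.018),),S(48,343)+((-.17,.1,.018),),S(152,552)+((-.17,-.1,.018),)]
# handedness: jig x = +y world => jig y = -x world; lower v in top is +x => jig -y
jo=[(a,u,v,(l[0],-l[1],l[2])) for a,u,v,l in jo]
p,r=fit(jo+js,0,[.5,0,1.9]);print("jig",p,np.degrees(p[2]),r.tolist())
bo=[T(517,150)+((.02,-.03,.15),),T(581,134)+((-.02,-.03,.15),),T(611,232)+((-.02,.03,.15),),T(543,250)+((.02,.03,.15),),T(487,203)+((.02,-.03,0),),T(517,290)+((.02,.03,0),),
S(138,182)+((-.02,.03,.15),),S(202,160)+((.02,.03,.15),),S(232,220)+((.02,-.03,.15),),S(163,238)+((-.02,-.03,.15),),S(203,422)+((-.02,-.03,0),),S(253,406)+((.02,-.03,0),)]
b,r=fit(bo,.018,[.5,-.1,1.9]);print("blk",b,np.degrees(b[2]),r.tolist())
c,s=np.cos(p[2]),np.sin(p[2]);R=np.array([[c,s],[-s,c]])
print("blk in jig",R@(b[:2]-p[:2]))
ct,cs=cal("top"),cal("scene")
for n,q in [("offcut top",px2w(ct,*T(342,408)[1:],.078)),("jar top",px2w(ct,*T(338,140)[1:],.068)),("bar tip",px2w(ct,*T(80,335)[1:],.168)),("can",px2w(ct,177,217,.15)),("mug",px2w(ct,454,202,.09))]:
    print(n,q.round(3),"jig",R@(q[:2]-p[:2]))
E
python3 m1.py
```

```text
jig [ 0.56332947 -0.09967147  1.89939572] 108.82735864652618 [[-1.2, 0.1], [-0.8, -1.2], [-0.2, -1.0], [-1.3, -0.1], [0.1, -1.0], [-1.6, -1.1], [-1.5, -0.5]]
blk [ 0.58427171 -0.18799439  1.85396866] 106.22457947409856 [[-1.1, -0.5], [-0.1, -1.3], [0.3, -0.3], [0.1, 0.1], [-2.1, -0.7], [-2.4, 0.2], [-1.4, -1.4], [-1.0, -0.5], [-0.2, -1.2], [0.1, -0.7], [-2.5, 0.9], [0.5, -0.3]]
blk in jig [-0.09035566  0.00868163]
offcut top [ 0.471 -0.072  0.078] jig [0.05618928 0.07796059]
jar top [ 0.634 -0.071  0.068] jig [ 0.00428302 -0.07607286]
bar tip [0.503 0.077 0.168] jig [ 1.86834358e-01 -1.09287149e-04]
can [0.422 0.377 0.15 ] jig [ 0.49678699 -0.02054864]
mug [ 0.469 -0.408  0.09 ] jig [-0.26172703  0.18901656]
```

The light block at scene (248,232) / top (380,158) is the one. The other candidates are the blue block at scene (180,183), which the task rules out, the short dark offcut at (293,213), and the wood stack at (280,345), which is on the bench. The crop shows it standing on the board, with the bar at the far end leaning back, the jar on its right and the offcut on its left.

I'll bring the fingers behind the block.

{"api": "servo_tool", "payload": {"plan": [{"offset": [0.2,0.1,0.3],"twist": 0.05,"hand": -0.4},{"offset": [0.4,0.2,0.45],"twist": 0.1,"hand": -0.4},{"offset": [0.775,0.45,0.45],"twist": 0.17,"hand": -0.4},{"offset": [0.775,0.45,0.45],"twist": 0.17,"hand": -0.4},{"offset": [0.775,0.45,0.45],"twist": 0.17,"hand": -0.4}]}}

```text
t: 0.82
ee_pos: [0.2999, -0.4398, 0.2956]
tool_rot: [3.141, -0.0, 0.802]
contact_force: [-0.2, -0.4, 0.8]
width: 0.0476
finger_force: 0.0
```

{"api": "servo_tool", "payload": {"plan": [{"offset": [0.775,0.45,0],"twist": 0.17,"hand": -0.4},{"offset": [0.775,0.45,0],"twist": 0.17,"hand": -0.4},{"offset": [0.775,0.45,0],"twist": 0.17,"hand": -0.4},{"offset": [0.775,0.45,0],"twist": 0.17,"hand": -0.4},{"offset": [0.775,0.45,0],"twist": 0.17,"hand": -0.4}]}}

```text
t: 1.45
ee_pos: [0.4524, -0.352, 0.295]
tool_rot: [-3.14, 0.0, 1.33]
contact_force: [-0.1, -0.2, 0.6]
width: 0.0282
finger_force: 0.0
```

{"api": "servo_tool", "payload": {"plan": [{"offset": [0.775,0.46,0],"twist": 0.166,"hand": -0.4},{"offset": [0.775,0.46,0],"twist": 0.166,"hand": -0.4},{"offset": [0.775,0.46,0],"twist": 0.166,"hand": -0.4},{"offset": [0.775,0.46,0],"twist": 0.166,"hand": -0.4},{"offset": [0.775,0.46,0],"twist": 0.166,"hand": -0.4}]}}

```text
t: 2.08
ee_pos: [0.6071, -0.2609, 0.2954]
tool_rot: [-3.141, 0.0, 1.85]
contact_force: [-0.9, 0.2, -0.1]
width: 0.0283
finger_force: 0.0
```

{"api": "servo_tool", "payload": {"plan": [{"offset": [0,0,-0.3],"twist": 0,"hand": -0.4},{"offset": [0,0,-0.55],"twist": 0,"hand": -0.4},{"offset": [0,0,-0.715],"twist": 0,"hand": -0.4},{"offset": [0,0,-0.715],"twist": 0,"hand": -0.4},{"offset": [-0.03,0.09,-0.715],"twist": 0,"hand": -0.4},{"offset": [-0.06,0.18,-0.715],"twist": 0,"hand": -0.4},{"offset": [-0.07,0.21,-0.715],"twist": 0,"hand": -0.4},{"offset": [-0.08,0.24,-0.715],"twist": 0,"hand": -0.4},{"offset": [-0.09,0.27,-0.715],"twist": 0,"hand": -0.4},{"offset": [-0.1,0.3,-0.715],"twist": 0,"hand": -0.4}]}}

```text
t: 3.32
ee_pos: [0.5884, -0.1987, 0.1524]
tool_rot: [3.142, 0.0, 1.853]
contact_force: [-0.5, 0.3, -0.4]
width: 0.028
finger_force: 0.1
```

```bash
python3 - <<'E'
from h import *
snap("scene","sc2.png",(200,140,390,285),4)
E
```

```text
(no output)
```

View pics/sc2.png

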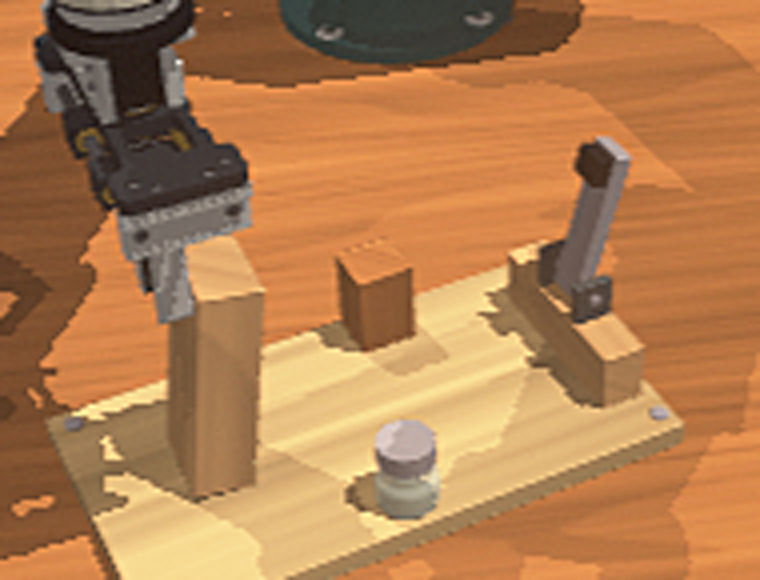

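The block is leaning at crop (215,370), with its toe still in place near (255,485). I'll keep pushing gently.

{"api": "servo_tool", "payload": {"plan": [{"offset": [-0.01,0.03,0],"twist": 0,"hand": -0.4},{"offset": [-0.02,0.06,0],"twist": 0,"hand": -0.4},{"offset": [-0.03,0.09,0],"twist": 0,"hand": -0.4},{"offset": [-0.04,0.12,0],"twist": 0,"hand": -0.4},{"offset": [-0.05,0.15,0],"twist": 0,"hand": -0.4},{"offset": [-0.06,0.18,0],"twist": 0,"hand": -0.4},{"offset": [-0.06,0.18,0],"twist": 0,"hand": -0.4},{"offset": [-0.03,0.09,0],"twist": 0,"hand": -0.4},{"offset": [0.06,-0.18,0.1],"twist": 0,"hand": -0.4},{"offset": [0.1,-0.3,0.2],"twist": 0,"hand": -0.4},{"offset": [0.12,-0.4,0.2],"twist": 0,"hand": -0.4},{"offset": [0.12,-0.4,0.2],"twist": 0,"hand": -0.4}]}}

```text
t: 4.88
ee_pos: [0.612, -0.2808, 0.1909]
tool_rot: [-3.14, -0.001, 1.851]
contact_force: [0.6, -0.3, -0.1]
width: 0.0282
finger_force: 0.0
```

```bash
python3 - <<'E'
from h import *
c=snap("top","a.png",(270,120,420,200),5); c=snap("scene","b.png",(200,175,390,250),4)
a=cv2.imread("pics/a.png");b=cv2.imread("pics/b.png")[:,:750]
cv2.imwrite("pics/c3.png",np.vstack([a[:330],b[:270]]) if 0 else a)
snap("top","c3.png",(270,120,400,220),6)
E
```

```text
(no output)
```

View pics/c3.png

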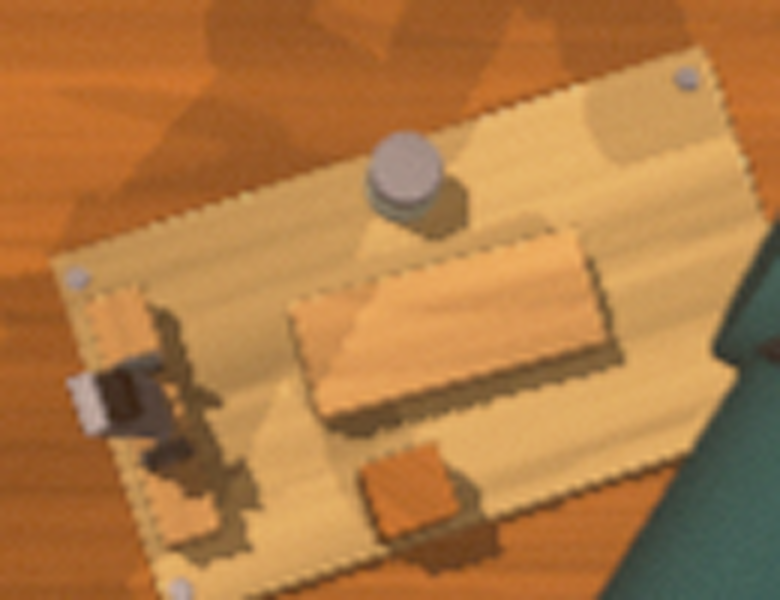

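The block lies flat, with corners at crop (290,302), (577,230), (610,338) and (325,416). The jar and offcut are untouched.

```bash
sed -i 's#^T=.*#T=lambda u,v:("top",270+(u+.5)/5-.5,120+(v+.5)/5-.5)#;s#^S=.*#S=lambda u,v:("scene",200+(u+.5)/4-.5,160+(v+.5)/4-.5)#' h.py; python3 m1.py
cat > m2.py <<'E'
from h import *
U=lambda u,v:("top",270+(u+.5)/6-.5,120+(v+.5)/6-.5)
J=np.array([0.5638,-0.0987,1.8994])
def injig(J,p):
    c,s=np.cos(J[2]),np.sin(J[2]); return np.array([[c,s],[-s,c]])@(np.array(p[:2])-J[:2])
def tow(J,a,b):
    c,s=np.cos(J[2]),np.sin(J[2]); return J[:2]+np.array([c*a-s*b,s*a+c*b])
E
cat > m3.py <<'E'
from m2 import *
o=[U(52,258)+((.19,-.1,.018),),U(705,45)+((-.17,-.1,.018),)]+[T(693,338)+((-.17,.1,.018),),T(148,522)+((.19,.1,.018),),T(44,216)+((.19,-.1,.018),),T(586,40)+((-.17,-.1,.018),)]
J,r=fit(o,0,J);print("jig",J,r.tolist())
bo=[U(290,302)+((.15,-.03,.058),),U(577,230)+((0,-.03,.058),),U(610,338)+((0,.03,.058),),U(325,416)+((.15,.03,.058),)]
b,r=fit(bo,0,[.5,-.1,1.9]);print("blk",b,r.tolist())
q=injig(J,b);dy=b[2]-J[2];print("rear",q,"dyaw deg",np.degrees(dy),"head",q+.15*np.array([np.cos(dy),np.sin(dy)]))
ct=cal("top")
print("jar",injig(J,px2w(ct,*U(406,168)[1:],.068)),"offc",injig(J,px2w(ct,*U(410,492)[1:],.078)),"offc corners",[injig(J,px2w(ct,*U(*k)[1:],.078)).round(3) for k in((360,468),(435,442),(460,508),(388,535))])
print("stop top corners",[injig(J,px2w(ct,*U(*k)[1:],.06)).round(3) for k in((140,287),(88,302),(218,527),(168,545))])
E
python3 m3.py
```

```text
jig [ 0.56357582 -0.09952436  1.89813987] 108.75540365274973 [[-0.8, 0.3], [-0.4, -0.8], [0.1, -0.6], [-1.0, 0.1], [0.5, -0.5], [-1.1, -0.8], [-1.1, -0.1]]
blk [ 0.58440885 -0.18797288  1.84811182] 105.88900738895538 [[-0.7, -0.2], [0.3, -0.9], [0.7, 0.1], [0.4, 0.4], [-1.7, -0.4], [-2.1, 0.5], [-1.0, -1.1], [-0.5, -0.1], [0.1, -0.7], [0.4, -0.3], [-2.2, 1.3], [0.9, 0.2]]
blk in jig [-0.0904503   0.00871195]
offcut top [ 0.473 -0.07   0.078] jig [0.05675726 0.07681717]
jar top [ 0.635 -0.07   0.068] jig [ 0.00505545 -0.07732688]
bar tip [0.504 0.078 0.168] jig [ 0.18745986 -0.00099056]
can [0.422 0.377 0.15 ] jig [ 0.49675231 -0.01964415]
mug [ 0.469 -0.408  0.09 ] jig [-0.26202428  0.18896829]
jig [ 0.56314803 -0.1011235   1.89295927] [[-0.1, 0.3], [0.1, 0.1], [0.6, -0.1], [-0.8, 0.0], [-0.2, 0.1], [0.4, -0.4]]
blk [ 0.57873296 -0.16501091  1.83318809] [[0.1, 0.1], [0.2, -0.6], [0.1, 0.3], [-0.5, 0.2]]
rear [-0.06553507  0.00544484] dyaw deg -3.424636260502086 head [ 0.08419707 -0.0035155 ]
jar [ 0.00667844 -0.07821247] offc [0.05833836 0.07719127] offc corners [array([0.078, 0.058]), array([0.039, 0.058]), array([0.038, 0.092]), array([0.075, 0.094])]
stop top corners [array([ 0.152, -0.064]), array([ 0.179, -0.066]), array([0.153, 0.062]), array([0.179, 0.063])]
```

{"api": "servo_tool", "payload": {"plan": [{"offset": [-0.07,0.37,0],"twist": 0.014,"hand": -0.4},{"offset": [-0.073,0.378,-0.2],"twist": 0.014,"hand": -0.4},{"offset": [-0.073,0.378,-0.45],"twist": 0.014,"hand": -0.4},{"offset": [-0.073,0.378,-0.7],"twist": 0.014,"hand": -0.4},{"offset": [-0.073,0.378,-0.785],"twist": 0.014,"hand": -0.4},{"offset": [-0.073,0.378,-0.785],"twist": 0.014,"hand": -0.4},{"offset": [-0.073,0.378,-0.785],"twist": 0.014,"hand": -0.4}]}}

```text
t: 5.9
ee_pos: [0.5995, -0.204, 0.0384]
tool_rot: [3.138, 0.003, 1.898]
contact_force: [-0.7, -0.8, 0.9]
width: 0.0283
finger_force: 0.0
```

{"api": "servo_tool", "payload": {"plan": [{"offset": [-0.024,0.071,0],"twist": 0,"hand": -0.4},{"offset": [-0.048,0.142,0],"twist": 0,"hand": -0.4},{"offset": [-0.056,0.166,0],"twist": 0,"hand": -0.4},{"offset": [-0.064,0.19,0],"twist": 0,"hand": -0.4},{"offset": [-0.075,0.223,0],"twist": 0,"hand": -0.4},{"offset": [-0.086,0.256,0],"twist": 0,"hand": -0.4},{"offset": [-0.097,0.289,0],"twist": 0,"hand": -0.4},{"offset": [-0.108,0.322,0],"twist": 0,"hand": -0.4},{"offset": [-0.119,0.355,0],"twist": 0,"hand": -0.4},{"offset": [-0.13,0.388,0],"twist": 0,"hand": -0.4},{"offset": [-0.14,0.417,0],"twist": 0,"hand": -0.4},{"offset": [-0.14,0.417,0],"twist": 0,"hand": -0.4}]}}

```text
t: 7.4
ee_pos: [0.5691, -0.1187, 0.035]
tool_rot: [-3.141, -0.002, 1.898]
contact_force: [0.2, 0.9, -0.1]
width: 0.0283
finger_force: 0.0
```

```bash
python3 - <<'E'
from m2 import *
snap("top","c4.png",(270,120,400,220),6)
print(injig([.5632,-.1005,1.895],sensors.state()["ee_pos"]))
E
```

```text
[-0.01917834  0.00039892]
```

View pics/c4.png

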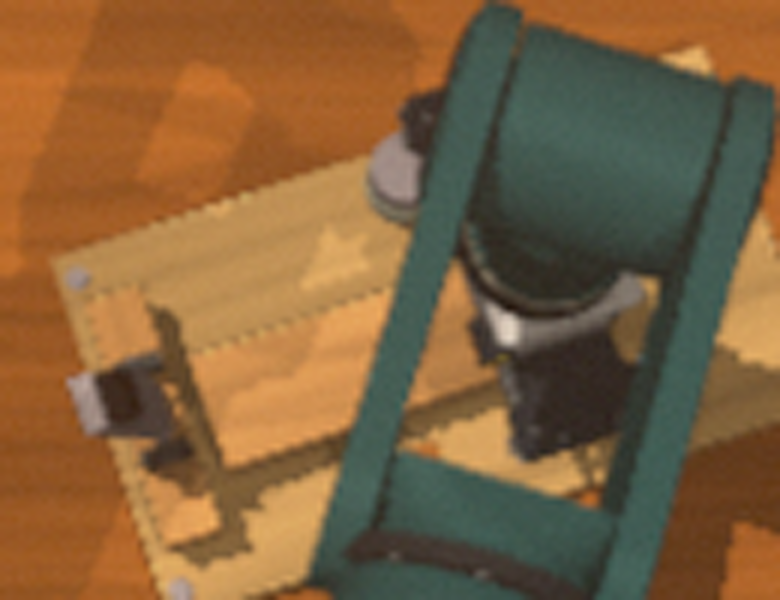

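The block's head end is at crop (190,353) to (226,470), just short of the stop.

```bash
python3 - <<'E'
from m2 import *
J=[.5632,-.1005,1.895];ct=cal("top")
for k in((190,353),(226,470),(390,292),(340,431)): print(k,injig(J,px2w(ct,*U(*k)[1:],.058)).round(4))
E
```

```text
(190, 353) [ 0.1377 -0.0252]
(226, 470) [0.1394 0.0363]
(390, 292) [ 0.0328 -0.0226]
(340, 431) [0.0793 0.0359]
```

The block sits about 6 mm towards the offcut, so I'll nudge its side with the open fingers straddling the offcut.

{"api": "servo_tool", "payload": {"plan": [{"offset": [0.024,-0.07,0],"twist": 0,"hand": -0.4},{"offset": [0.048,-0.142,0],"twist": 0,"hand": -0.4},{"offset": [0.048,-0.142,0.3],"twist": -0.05,"hand": -0.4},{"offset": [0.048,-0.142,0.5],"twist": -0.1,"hand": 0},{"offset": [-0.1,0,0.5],"twist": -0.15,"hand": 0.5},{"offset": [-0.2,0.15,0.5],"twist": -0.2,"hand": 1},{"offset": [-0.38,0.26,0.5],"twist": -0.3,"hand": 1},{"offset": [-0.38,0.26,0.5],"twist": -0.5,"hand": 1},{"offset": [-0.38,0.26,0.5],"twist": -0.5,"hand": 1},{"offset": [-0.38,0.26,0.5],"twist": -0.5,"hand": 1},{"offset": [-0.38,0.26,0.5],"twist": -0.5,"hand": 1},{"offset": [-0.38,0.26,0.5],"twist": -0.5,"hand": 1}]}}

```text
t: 8.95
ee_pos: [0.494, -0.0689, 0.1354]
tool_rot: [-3.141, 0.0, 0.327]
contact_force: [0.4, 1.0, 0.1]
width: 0.0939
finger_force: 0.0
```

```bash
python3 - <<'E'
from m2 import *
s=sensors.state();print(injig([.5632,-.1005,1.895],s["ee_pos"]),s["ee_pos"],s["tool_rot"],s["width"],s["joint_positions"])
E
```

```text
[0.05202824 0.05547376] [ 0.49404236 -0.06885358  0.13543948] [-3.14147594e+00  2.66177986e-04  3.27494149e-01] 0.0939435233438887 [-2.52155053e-01 -1.97053634e-03  1.60252163e+00 -4.81679466e-05
  1.54132818e+00  9.91148567e-01]
```

{"api": "servo_tool", "payload": {"plan": [{"offset": [0,0,-0.2],"twist": 0,"hand": 1},{"offset": [0,0,-0.4],"twist": 0,"hand": 1},{"offset": [0,0,-0.5],"twist": 0,"hand": 1},{"offset": [0,0,-0.5],"twist": 0,"hand": 1},{"offset": [0.03,0.01,-0.5],"twist": 0,"hand": 1},{"offset": [0.045,0.015,-0.5],"twist": 0,"hand": 1},{"offset": [0.06,0.02,-0.5],"twist": 0,"hand": 1},{"offset": [0.075,0.025,-0.5],"twist": 0,"hand": 1},{"offset": [0.09,0.03,-0.5],"twist": 0,"hand": 1},{"offset": [0.09,0.03,-0.5],"twist": 0,"hand": 1}]}}

```text
t: 10.2
ee_pos: [0.5123, -0.0618, 0.0355]
tool_rot: [3.141, -0.001, 0.327]
contact_force: [-0.5, -0.4, 0.5]
width: 0.0941
finger_force: 0.4
```

```bash
python3 - <<'E'
from m2 import *
s=sensors.state();print(injig([.5632,-.1005,1.895],s["ee_pos"]),s["ee_pos"],s["tool_rot"][2])
E
```

```text
[0.05289582 0.03594037] [ 0.51228178 -0.06180875  0.03551886] 0.3268078185023062
```

{"api": "servo_tool", "payload": {"plan": [{"offset": [-0.04,-0.01,0],"twist": 0,"hand": 1},{"offset": [-0.09,-0.03,0],"twist": 0,"hand": 1},{"offset": [-0.09,-0.03,0.3],"twist": 0,"hand": 1},{"offset": [-0.09,-0.03,0.5],"twist": 0.05,"hand": 0.5},{"offset": [0.1,-0.2,0.5],"twist": 0.15,"hand": 0},{"offset": [0.35,-0.478,0.5],"twist": 0.3,"hand": -0.4},{"offset": [0.35,-0.478,0.5],"twist": 0.5,"hand": -0.4},{"offset": [0.35,-0.478,0.5],"twist": 0.5,"hand": -0.4},{"offset": [0.35,-0.478,0.5],"twist": 0.5,"hand": -0.4},{"offset": [0.35,-0.478,0.5],"twist": 0.5,"hand": -0.4},{"offset": [0.35,-0.478,0.5],"twist": 0.5,"hand": -0.4},{"offset": [0.35,-0.478,0.5],"twist": 0.5,"hand": -0.4}]}}

```text
t: 11.7
ee_pos: [0.5811, -0.1578, 0.1353]
tool_rot: [3.141, -0.0, 1.901]
contact_force: [-1.0, -0.6, -0.6]
width: 0.0282
finger_force: 0.0
```

```bash
python3 - <<'E'
from m2 import *
snap("top","c5.png",(270,120,400,220),6)
s=sensors.state();print(injig([.5632,-.1005,1.895],s["ee_pos"]),s["ee_pos"],s["tool_rot"][2],s["width"])
E
```

```text
[-0.06000745  0.00121187] [ 0.58116688 -0.15776739  0.13535302] 1.9025108790812482 0.02816391840747885
```

View pics/c5.png

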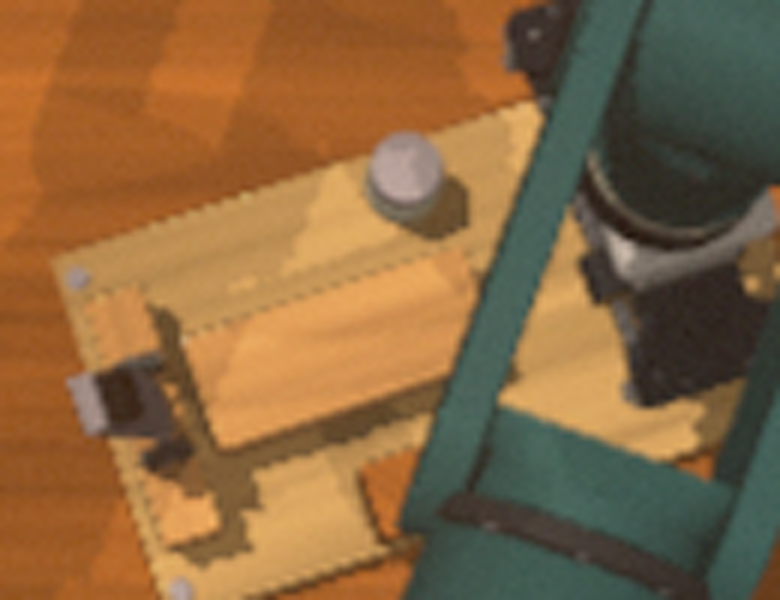

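The block has shifted: head corners at crop (184,340) and (222,450), rear jar-side corner at (462,247).

```bash
python3 - <<'E'
from m2 import *
J=[.5632,-.1005,1.895];ct=cal("top")
for k in((184,340),(222,450),(462,247),(440,380)): print(k,injig(J,px2w(ct,*U(*k)[1:],.058)).round(4))
for k in((140,287),(218,527)): print(k,injig(J,px2w(ct,*U(*k)[1:],.06)).round(4))
E
```

```text
(184, 340) [ 0.1385 -0.0324]
(222, 450) [0.1381 0.0262]
(462, 247) [-0.0089 -0.0327]
(440, 380) [0.0236 0.0275]
(140, 287) [ 0.1509 -0.0646]
(218, 527) [0.1522 0.0622]
```

{"api": "servo_tool", "payload": {"plan": [{"offset": [0,0,-0.25],"twist": 0,"hand": -0.4},{"offset": [0,0,-0.5],"twist": 0,"hand": -0.4},{"offset": [0,0,-0.5],"twist": 0,"hand": -0.4},{"offset": [-0.022,0.075,-0.5],"twist": 0,"hand": -0.4},{"offset": [-0.044,0.15,-0.5],"twist": 0,"hand": -0.4},{"offset": [-0.053,0.188,-0.5],"twist": 0,"hand": -0.4},{"offset": [-0.06,0.21,-0.5],"twist": 0,"hand": -0.4},{"offset": [-0.067,0.231,-0.5],"twist": 0,"hand": -0.4},{"offset": [-0.067,0.231,-0.5],"twist": 0,"hand": -0.4}]}}

```text
t: 12.88
ee_pos: [0.5689, -0.1115, 0.0361]
tool_rot: [3.14, 0.001, 1.897]
contact_force: [0.5, -1.2, 2.1]
width: 0.0284
finger_force: 0.9
```

{"api": "servo_tool", "payload": {"plan": [{"offset": [-0.004,0.012,0],"twist": 0,"hand": -0.4},{"offset": [-0.008,0.024,0],"twist": 0,"hand": -0.4},{"offset": [-0.008,0.024,0],"twist": 0,"hand": -0.4}]}}

```text
t: 13.25
ee_pos: [0.5671, -0.1079, 0.0356]
tool_rot: [3.142, 0.003, 1.897]
contact_force: [0.6, -5.2, 0.1]
width: 0.0283
finger_force: 2.6
```

{"api": "servo_tool", "payload": {"plan": [{"offset": [-0.003,0.01,0],"twist": 0,"hand": -0.4},{"offset": [-0.003,0.01,0],"twist": 0,"hand": -0.4}]}}

```text
t: 13.5
ee_pos: [0.5668, -0.1079, 0.0356]
tool_rot: [-3.141, 0.006, 1.896]
contact_force: [2.6, -8.6, 0.2]
width: 0.0283
finger_force: 4.7
```

Flush: the force rose while the TCP stayed put. I'll back off, rise and check.

{"api": "servo_tool", "payload": {"plan": [{"offset": [0.02,-0.06,0],"twist": 0,"hand": -0.4},{"offset": [0.064,-0.19,0],"twist": 0,"hand": -0.4},{"offset": [0.064,-0.19,0.3],"twist": 0,"hand": -1},{"offset": [0.064,-0.19,0.6],"twist": 0,"hand": -1},{"offset": [0.064,-0.19,0.9],"twist": 0,"hand": -1},{"offset": [0.064,-0.19,1.0],"twist": 0,"hand": -1},{"offset": [0.064,-0.19,1.0],"twist": 0,"hand": -1}]}}

```text
t: 14.38
ee_pos: [0.5801, -0.1437, 0.2375]
tool_rot: [3.138, 0.002, 1.897]
contact_force: [0.5, -0.2, -0.5]
width: -0.0001
finger_force: 0.0
```

```bash
python3 - <<'E'
from m2 import *
a=snap("top","c6a.png",(275,145,365,211),6); b=snap("scene","c6b.png",(240,165,375,230),4)
A=cv2.imread("pics/c6a.png")[:330];B=cv2.imread("pics/c6b.png")
cv2.imwrite("pics/c6.png",np.vstack([A,B]))
s=sensors.state();print(injig([.5632,-.1005,1.895],s["ee_pos"]),s["ee_pos"],s["width"])
E
```

```text
[-0.0451765 -0.0010723] [ 0.57860759 -0.14298144  0.23355753] 0.00031039157107547177
```

View pics/c6.png

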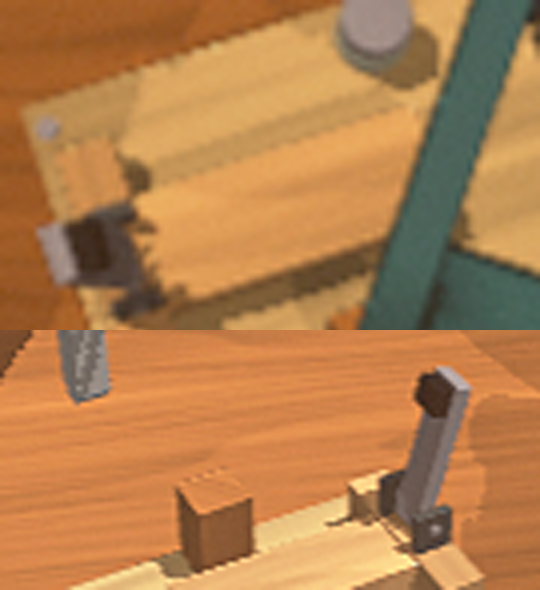

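The block's end is tight against the stop and centred between the cheeks. The bar still leans back. Next I'll pass over the bar and come down behind it.

{"api": "servo_tool", "payload": {"plan": [{"offset": [-0.05,0.15,0.1],"twist": 0,"hand": -1},{"offset": [-0.15,0.45,0.1],"twist": 0,"hand": -1},{"offset": [-0.25,0.75,0.1],"twist": 0,"hand": -1},{"offset": [-0.303,0.9,0.1],"twist": 0,"hand": -1},{"offset": [-0.303,0.9,0.1],"twist": 0,"hand": -1}]}}

```text
t: 15.1
ee_pos: [0.517, 0.0392, 0.2533]
tool_rot: [-3.138, -0.002, 1.901]
contact_force: [-0.1, -0.7, 0.4]
width: 0.0005
finger_force: 0.0
```

{"api": "servo_tool", "payload": {"plan": [{"offset": [-0.09,0.27,0],"twist": 0,"hand": -1},{"offset": [-0.167,0.498,0],"twist": 0,"hand": -1},{"offset": [-0.167,0.498,0],"twist": 0,"hand": -1},{"offset": [-0.167,0.498,-0.25],"twist": 0,"hand": -1},{"offset": [-0.167,0.498,-0.53],"twist": 0,"hand": -1},{"offset": [-0.167,0.498,-0.53],"twist": 0,"hand": -1},{"offset": [-0.167,0.498,-0.53],"twist": 0,"hand": -1}]}}

```text
t: 15.98
ee_pos: [0.4866, 0.136, 0.1512]
tool_rot: [3.139, 0.001, 1.896]
contact_force: [0.8, 0.2, 0.8]
width: 0.0006
finger_force: 0.0
```

```bash
python3 - <<'E'
from m2 import *
s=sensors.state();print(injig([.5632,-.1005,1.895],s["ee_pos"]),s["ee_pos"],s["tool_rot"][2])
E
```

```text
[ 0.24859185 -0.00277626] [0.48664169 0.13602577 0.15123718] 1.895795539979434
```

{"api": "servo_tool", "payload": {"plan": [{"offset": [0.02,-0.06,-0.04],"twist": 0,"hand": -1},{"offset": [0.056,-0.166,-0.04],"twist": 0,"hand": -1},{"offset": [0.065,-0.194,-0.04],"twist": 0,"hand": -1},{"offset": [0.075,-0.222,-0.04],"twist": 0,"hand": -1},{"offset": [0.084,-0.25,-0.04],"twist": 0,"hand": -1},{"offset": [0.094,-0.278,-0.04],"twist": 0,"hand": -1},{"offset": [0.103,-0.306,-0.04],"twist": 0,"hand": -1},{"offset": [0.113,-0.334,-0.04],"twist": 0,"hand": -1},{"offset": [0.122,-0.362,-0.04],"twist": 0,"hand": -1},{"offset": [0.132,-0.39,-0.04],"twist": 0,"hand": -1},{"offset": [0.141,-0.418,-0.04],"twist": 0,"hand": -1},{"offset": [0.15,-0.446,-0.04],"twist": 0,"hand": -1}]}}

```text
t: 17.48
ee_pos: [0.5151, 0.0473, 0.1413]
tool_rot: [-3.141, 0.0, 1.897]
contact_force: [-0.3, 1.4, -0.6]
width: 0.0003
finger_force: 0.2
```

{"api": "servo_tool", "payload": {"plan": [{"offset": [0.01,-0.028,0],"twist": 0,"hand": -1},{"offset": [0.019,-0.056,0],"twist": 0,"hand": -1},{"offset": [0.029,-0.084,0],"twist": 0,"hand": -1},{"offset": [0.038,-0.112,0],"twist": 0,"hand": -1},{"offset": [0.048,-0.14,0],"twist": 0,"hand": -1},{"offset": [0.048,-0.14,0],"twist": 0,"hand": -1},{"offset": [0.048,-0.14,0],"twist": 0,"hand": -1}]}}

```text
t: 18.35
ee_pos: [0.5246, 0.0199, 0.1415]
tool_rot: [3.142, -0.0, 1.897]
contact_force: [0.3, 0.1, -0.4]
width: 0.0006
finger_force: 0.0
```

```bash
python3 - <<'E'
from m2 import *
b=snap("scene","c7.png",(220,140,380,260),5)
s=sensors.state();print(injig([.5632,-.1005,1.895],s["ee_pos"]),s["ee_pos"],s["contact_force"])
E
```

```text
[ 0.12647444 -0.00172947] [0.52455042 0.01993665 0.14150218] [-0.13149785 -0.07248637 -0.29750467]
```

View pics/c7.png

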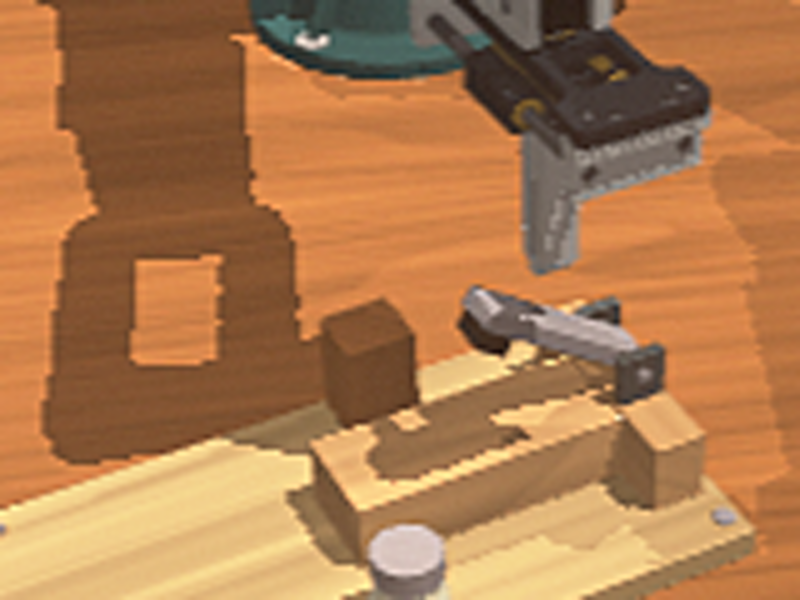

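The bar at crop (480,310) to (640,365) is off the finger, but its foot still looks clear of the block. I'll lift away, let time pass and look again.

{"api": "servo_tool", "payload": {"plan": [{"offset": [-0.03,0.08,0.1],"twist": 0,"hand": -1},{"offset": [-0.03,0.08,0.3],"twist": 0,"hand": -1},{"offset": [-0.03,0.08,0.4],"twist": 0,"hand": -1},{"offset": [-0.03,0.08,0.4],"twist": 0,"hand": -1},{"offset": [-0.03,0.08,0.4],"twist": 0,"hand": -1},{"offset": [-0.03,0.08,0.4],"twist": 0,"hand": -1},{"offset": [-0.03,0.08,0.4],"twist": 0,"hand": -1},{"offset": [-0.03,0.08,0.4],"twist": 0,"hand": -1}]}}

```text
t: 19.4
ee_pos: [0.5184, 0.0358, 0.221]
tool_rot: [-3.141, -0.0, 1.897]
contact_force: [-0.2, -0.2, -0.0]
width: 0.0003
finger_force: 0.0
```

```bash
python3 - <<'E'
from m2 import *
b=snap("scene","c8.png",(220,140,380,260),5)
d=cv2.absdiff(cv2.imread("pics/c7.png"),cv2.imread("pics/c8.png"))[270:400,440:680]; print(d.mean(),d.max())
E
```

```text
30.133076923076924 220
```

View pics/c8.png

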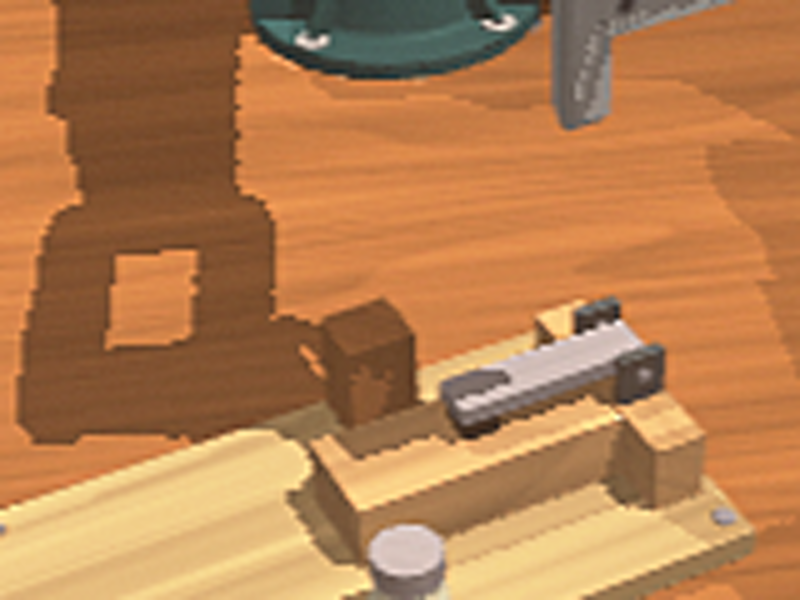

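The bar now lies level with its foot on the block at crop (475,425). The block is still flush, and the jar and offcut are unmoved. I'll let it settle, check that nothing is moving, and hand in.

{"api": "servo_tool", "payload": {"plan": [{"offset": [0,0,0.1],"twist": 0,"hand": -1},{"offset": [0,0,0.2],"twist": 0,"hand": -1},{"offset": [0,0,0.2],"twist": 0,"hand": -1},{"offset": [0,0,0.2],"twist": 0,"hand": -1},{"offset": [0,0,0.2],"twist": 0,"hand": -1},{"offset": [0,0,0.2],"twist": 0,"hand": -1}]}}

```text
t: 20.2
ee_pos: [0.5183, 0.0358, 0.2606]
tool_rot: [-3.14, -0.001, 1.897]
contact_force: [-0.3, 0.5, 0.3]
width: 0.0002
finger_force: 0.0
```

```bash
python3 - <<'E'
from m2 import *
snap("scene","c9.png",(220,140,380,260),5)
d=cv2.absdiff(cv2.imread("pics/c8.png"),cv2.imread("pics/c9.png"))[320:440,440:680]; print(d.mean(),d.max())
if d.mean()<3: print(bot.hand_in())
E
```

```text
4.874375 126
```

```bash
python3 - <<'E'
from m2 import *
for i in range(6): snap("scene","c10.png",(220,140,380,260),5)
d=cv2.absdiff(cv2.imread("pics/c9.png"),cv2.imread("pics/c10.png"))[320:440,440:680]; print(d.mean(),d.max())
if d.mean()<1: print(bot.hand_in())
E
```

```text
1.1730324074074074 81
```

```bash
python3 - <<'E'
from m2 import *
for i in range(6): snap("scene","c11.png",(220,140,380,260),5)
d=cv2.absdiff(cv2.imread("pics/c10.png"),cv2.imread("pics/c11.png")).max(2); print(d.mean(),d.max(),d[320:440,440:680].mean())
d=cv2.absdiff(cv2.imread("pics/c9.png"),cv2.imread("pics/c11.png")).max(2); ys,xs=np.where(d>30);print(len(ys), [(x,y) for x,y in zip(xs,ys)][::max(1,len(ys)//15)])
E
```

```text
1.7746645833333334 75 1.6656597222222222
1288 [(np.int64(611), np.int64(31)), (np.int64(42), np.int64(79)), (np.int64(53), np.int64(117)), (np.int64(252), np.int64(219)), (np.int64(20), np.int64(244)), (np.int64(172), np.int64(269)), (np.int64(170), np.int64(295)), (np.int64(5), np.int64(310)), (np.int64(162), np.int64(325)), (np.int64(88), np.int64(341)), (np.int64(480), np.int64(371)), (np.int64(99), np.int64(429)), (np.int64(264), np.int64(438)), (np.int64(313), np.int64(453)), (np.int64(270), np.int64(475)), (np.int64(284), np.int64(493))]
```

The remaining differences are image noise and edges of the arm's shadow, spread over the whole picture. The bar is at rest.

```bash
python3 -c "
from station import bot
print(bot.hand_in())"
```

```text
the job is handed in; nothing more can be done
None
```

Job handed in after about 21 s of robot time: the block was tipped and pushed flush against the stop, about 2 mm off centre by my measurement, the hold-down bar rests on it, and the jar and offcut stayed put (can, mug and screwdriver not re-checked).

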